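# Set up a dosing: beaker on the balance, dosing cassette unclipped and held over it

### The job

Make ready to weigh out a dose: gently stand the white porcelain beaker upright in the middle of the balance's round sprung pan, without pushing the pan down to its stop, and let go of it. Then pinch the two blue side catches of the dosing cassette together to free it from its dock, lift it straight out, and finish while still holding it pinched by both catches, upright and still, with its outlet over the middle of the beaker and two to four centimetres above the rim, touching neither beaker nor balance. Leave the timer, the tape roll and the dropper bottles where they are.

Things in the scene. Friction and masses are not known exactly. Their poses are not given: they have to be found in the camera images.
- balance: bench balance, white housing 130 (x) x 100 (y) mm, 48 mm high, grey sloping display panel at its front (-x of its own frame); fixed to the bench for this job. Origin: centre of its underside, on the bench; z up. It carries the round pan 20 mm to +x of its origin.
- pan_center (a point): middle of the upper face of the balance's round steel pan (90 mm across, flat, 4 mm thick, two turned rings round the middle, 47 and 69 mm across). 61 mm above the bench with nothing on it; sinks with the pan.
- balance_pan (a joint): how far the pan has sunk, m: near 0 empty (below 0.0003), about 0.0025 under the beaker, stop at 0.009. Spring 300 N/m.
- beaker: open white porcelain weighing beaker, round, 41 mm across its straight wall, 44 mm across the flared rim, 45 mm tall, wall 2.5 mm, about 80 g, empty. Origin: centre of its underside; z up through the mouth. Starts upright on the bench behind the fixed rack of blood tubes (rack 41 mm in x, 152 in y; tubes reach 90 mm above the bench).
- beaker_rim (a point): centre of the beaker's mouth, level with the rim, 45 mm above its underside.
- dock: grey parking dock fixed on the bench, base 90 (x) x 104 (y) x 16 mm with an outlet well; two cheeks at y = +-30 to 35.5 mm, 34 mm wide in x, topped by catch lips that reach in to y = +-24.5 mm, tops 67.5 mm above the bench. A catch left out hooks under its lip. Origin: centre of its underside, on the bench; z up.
- cassette: white dosing cassette, ribbed orange cap, blue side catches, 0.15 kg. Body 40 (x) x 28 (y) mm, 105 mm from outlet tip to top of cap. Origin: tip of its outlet; z up; catches at +y (left) and -y (right). Starts in the dock, heading as the dock, origin 6 mm above the bench over the dock's origin, 2.5 mm of play sideways. With both catches pinched it lifts straight up, clear of the dock after 65 mm.
- cassette_outlet (a point): tip of the cassette's outlet nozzle (14 mm wide, 10 mm long); same point as the cassette's origin.
- catch_left (a joint): catch at the cassette's +y side, rad: 0 sprung out (latched), 0.16 pinched fully in; sure to be free of the lip above 0.15. Hinged at its foot; 4 N at the pad starts it moving, 8 N at the stop.
- catch_right (a joint): the same at the cassette's -y side.
- catch_left_pad (a point): middle of the outer face of the left (+y) blue grip pad, 24 mm wide (x), 26 mm tall, 86 mm above the cassette's origin (92 mm above the bench in the dock). The two pads' outer faces stand 60 mm apart (64 at their upper edges) when released, 37 mm and parallel when fully pinched.
- catch_right_pad (a point): middle of the outer face of the right (-y) blue grip pad.
- timer: round white timer with red dial, 58 mm across, 36 mm tall; bystander, loose. Origin: centre of its underside.
- tape_roll: roll of beige tape, 96 mm across, 25 mm tall; bystander, loose. Origin: centre of its underside.
- dropper: the nearer of two brown dropper bottles with black bulbs, 33 mm across, 102 mm tall; bystander, loose (the farther one is fixed). Origin: centre of its underside.

How it is judged:
By the outcome, as a careful person would: the job done as asked, in the order asked, and still so for the second after the job is handed in, while the arm keeps its last pose, push and grip.
It also fails if it takes over 64 s, if anything falls off the work surface, if the arm or the gripper's body presses on something with over 40 N, if the wrist force passes 120 N, or if a joint passes its speed limit or range.

### The arm

A 6-joint arm with a two-finger parallel gripper is mounted at the origin on a cart in front of the work surface, level with it; the furniture and walls round the work are solid. World frame = base frame: x ahead of the robot, y to its left, z up, the work surface at z = 0. Lengths are in m, angles in rad, forces in N, time in s.
With the tool pointing down it reaches from about 0.275 to 0.775 m from the base axis. Payload 14.6 kg.
Tool frame: the origin (TCP) lies on the centre line of the jaws, within the pads' length; the fingertips stand 25 mm ahead of it and the grasp point (between the pads) lies 6 mm ahead of it (r.tips_ahead is the distance from the TCP to the fingertips, in m); z points along the fingers, y is the line along which they close (so a half turn about z gives the same grasp; the last joint's range is limited). The gripper opens to 85 mm and grips with 20 to 120 N. Pads are 22 mm wide; open, the fingers measure 114 mm over their backs; the gripper's body (76 mm by 85 mm) begins 54 mm behind the grasp point. The pads swing forward as they close: fully open they stand 13 mm farther back than shut.
Start: joints at [1.027, 0.263, -0.048, 1.259, 0, 1.415], TCP at [0.199, 0.486, 0.256] pointing down, gripper open.
Joint ranges: [-2.65, 2.65], [-0.89, 1.7], [-1.18, 1.37], [-2.13, 2.11], [-1.35, 1.29], [-3.14, 3.14]. Speed limits (rad/s): [1.89, 1.89, 2.57, 2.79, 3.14, 3.14].

### API

Orientations are given as a unit quaternion [w, x, y, z].
In Python, from bench import r, cams, workorder gives the robot as it stands.
- The arm moves only by the tool carry_out, never from a script. Its argument "commands" is a list of rows, each a list of 3 entries, a list of its own where there are three numbers: the shift along the tool's x, y, z as a fraction of full scale, then the turn, a rotation vector about the tool's x, y, z as a fraction of full scale, then the opening, from -1 (shut) to 1 (fully open). In form: [[[dx, dy, dz], [ax, ay, az], grip], ...]. A call has 1 to 12 rows; each row shifts and turns the commanded pose from where the row before left it, along the tool's axes as they then stand; what a row does not reach is not made up. Full scale, the value 1, is 25 mm for a shift and pi rad for a turn. A row lasts 1/10 s, in which the tool goes at most 50 mm and 8.59 degrees, less where a joint would pass 70% of its speed; a pose out of reach is approached as far as the arm can. A call with a number of a shift or a turn outside -1 to 1 is refused whole. A call with a gripper value outside its range is refused whole. The fingers move at their own pace and stop on an object; "newtons" is the grip in N (left out, the last holds). Time passes only in rows, so rows that do not move let the fingers close. It gives the time, the measured TCP pose, the force, the opening and the grip force at its end, in the units of the state.
- r.get_obs(): the state, without advancing time (a new reading comes with each control period).
- cams.snapshot(name): name is "scene" or "top" or "wrist"; returns a dict with "img" (420x560x3 uint8, red, green, blue), "fx", "fy", "cx", "cy" (pixels), "rvec" (rotation vector, rad) and "tvec" (3), from world to camera coordinates, as OpenCV has them; the wrist camera has in their place "T_tool_cam" (4x4, takes a point from camera to tool coordinates, whose origin is the TCP and whose axes are the flange's). Camera axes: x right, y down, z forward; pixel columns grow to the right and rows downward; lengths in m; the calibration is good to about 2 mm. A picture is of the moment at which its call begins: read the wrist's pose just before it. There is no depth.
- workorder.hand_in(): hands the job in; it is judged then, once.
Trained networks look in a picture, given as the dict that the camera call returned (one of the last four; its "shot" number tells which), for a name from the list of things; names that differ only in an ending like _2 or _b are one class to them, and where a whole thing is asked for, a point or a joint stands for the part that bears it (a point fixed in the world has none). Each returns a list of dicts, best first, with "conf" (0 to 1); they miss things now and then, are a little off and sometimes report something else, mostly with a low value. They report only what shows in the picture. A call takes as long as a camera call.
- cams.trace(thing, picture): "pixels" (420x560 bool, what is visible of it).
- cams.tip_of(thing, picture): "xyz" ([x, y, z] in m, in world coordinates, good to about 4 mm: a listed point, or the origin of a listed thing).
The state is a dict: "time_s": time; "joint_positions": joint angles; "dq": joint speeds; "joint_efforts": joint torques, N m; "tcp_pos": TCP position; "tool_rot": TCP orientation; "wrist_force": force on the tool from outside, world axes, zero at the start; "torque": the same for the moment, N m; "width": opening from 0.0 (shut) to 1.0 (fully open); "grasp_force": force on a finger pad.
Only numpy, scipy, OpenCV 4.12 (cv2) and the standard library are available. Lean on these libraries where they do the work, as an engineer would, in place of code of your own. Each camera call takes 0.05 s, during which the arm holds its last target. There are 200 camera calls.

## Working session

There is one attempt and no reset: what is moved stays moved. The work goes in short steps, Python scripts to look and compute and a tool call to move; the robot and the scene stay as the last step left them, time stands still between calls to the robot, and variables do not carry over. Pictures are saved under pics/ and viewed, at most 10 in all, crops included, and the job is handed in when it is done.

Besides the shell and the picture viewer there is one more tool, called after ">>>" as name(argument=value, ...) on one line, values as JSON. carry_out: Moves the arm, as the interface text tells. Its arguments: {"type":"object","properties":{"commands":{"type":"array"},"newtons":{"type":"number"}},"required":["commands"]}

```bash
mkdir -p pics; cat > h.py <<'E'
import numpy as np, cv2
from bench import r, cams, workorder
from scipy.spatial.transform import Rotation as R
def quat(q): return R.from_quat([q[1],q[2],q[3],q[0]])
def save(s,n): cv2.imwrite('pics/'+n,s['img'][:,:,::-1])
def st():
    o=r.get_obs(); print(o['time_s'],np.round(o['tcp_pos'],4),np.round(o['tool_rot'],4),np.round(o['wrist_force'],1),o['width'],o['grasp_force'],np.round(o['joint_positions'],3)); print(np.round(quat(o['tool_rot']).as_matrix(),3)); return o
def P(s,o=None):
    K=np.array([[s['fx'],0,s['cx']],[0,s['fy'],s['cy']],[0,0,1]])
    if 'rvec' in s and s['rvec'] is not None:
        Rm=cv2.Rodrigues(np.array(s['rvec'],float))[0]; t=np.array(s['tvec'],float).reshape(3)
    else:
        T=np.eye(4);T[:3,:3]=quat(o['tool_rot']).as_matrix();T[:3,3]=o['tcp_pos']
        M=np.linalg.inv(T@np.array(s['T_tool_cam'])); Rm=M[:3,:3];t=M[:3,3]
    return K@np.c_[Rm,t]
def tri(Ps,uvs):
    A=np.concatenate([np.outer(uv,p[2])-p[:2] for p,uv in zip(Ps,uvs)])
    v=np.linalg.svd(A)[2][-1]; return v[:3]/v[3]
def proj(p,x):
    v=p@np.append(x,1); return v[:2]/v[2]
E
python3 - <<'E'
from h import *
st()
S={}
for c in ('scene','top'):
    s=cams.snapshot(c); save(s,c+'1.png')
    for n in ['balance','pan_center','beaker','beaker_rim','dock','cassette','cassette_outlet','catch_left_pad','catch_right_pad','timer','tape_roll','dropper']:
        d=cams.tip_of(n,s); print(c,n,[(np.round(e['xyz'],3).tolist(),round(e['conf'],2)) for e in d[:2]])
E
```

```text
0.0 [0.1989 0.4856 0.2558] [-2.000e-04  1.932e-01  9.812e-01 -5.000e-04] [-0.8 -0.   0.4] 0.9969097312173079 0.0 [ 1.027  0.264 -0.049  1.259  0.     1.415]
[[-0.925  0.379 -0.001]
 [ 0.379  0.925 -0.001]
 [ 0.    -0.001 -1.   ]]
scene balance [([0.477, -0.046, -0.003], 0.59)]
scene pan_center [([0.499, -0.048, 0.058], 0.61), ([0.45, -0.208, -0.001], 0.35)]
scene beaker [([0.541, 0.172, 0.001], 0.58)]
scene beaker_rim [([0.54, 0.171, 0.046], 0.87), ([0.453, -0.205, 0.008], 0.71)]
scene dock [([0.451, -0.204, -0.006], 0.95)]
scene cassette [([0.453, -0.207, 0.005], 0.56), ([0.446, -0.21, 0.008], 0.44)]
scene cassette_outlet [([0.449, -0.21, 0.007], 0.88)]
scene catch_left_pad [([0.441, -0.176, 0.089], 0.42)]
scene catch_right_pad [([0.454, -0.237, 0.094], 0.44), ([0.454, -0.208, -0.002], 0.31)]
scene timer [([0.439, -0.358, 0.001], 0.65)]
scene tape_roll [([0.649, 0.03, 0.002], 0.76)]
scene dropper [([0.676, 0.237, 0.001], 0.58)]
top balance [([0.475, -0.044, 0.003], 0.66)]
top pan_center [([0.494, -0.047, 0.061], 0.9)]
top beaker [([0.536, 0.171, 0.002], 0.6)]
top beaker_rim [([0.54, 0.17, 0.044], 0.78)]
top dock [([0.447, -0.209, -0.002], 0.62)]
top cassette [([0.451, -0.208, 0.006], 0.71)]
top cassette_outlet [([0.45, -0.206, 0.007], 0.69)]
top catch_left_pad [([0.443, -0.181, 0.089], 0.57), ([0.446, -0.207, 0.004], 0.52)]
top catch_right_pad [([0.455, -0.24, 0.095], 0.38)]
top timer [([0.435, -0.364, -0.001], 0.73)]
top tape_roll [([0.652, 0.032, 0.0], 0.81), ([0.454, -0.241, 0.092], 0.71)]
top dropper [([0.674, 0.233, 0.001], 0.62)]
```

View pics/scene1.png

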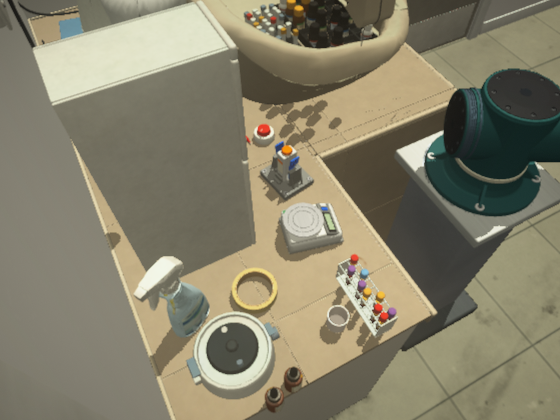

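View pics/top1.png

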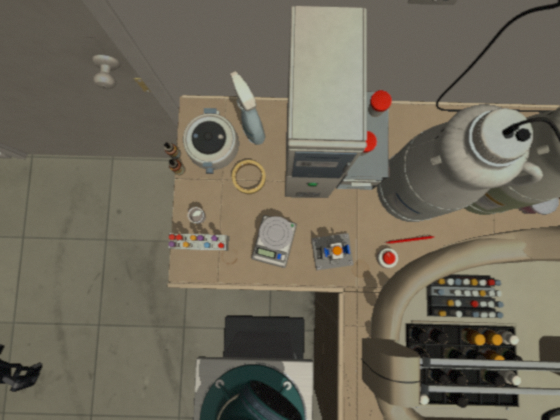

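The scene view shows the beaker at (338,318) beside the rack (368,293), the balance at (310,225) and the dock with the cassette at (287,180), turned about 0.2 rad. The top view agrees. The network positions from the two views match each other and the heights given in the text, so I'll move to hover for the wrist camera.

>>> carry_out(commands=[[[0,0,0],[0,0,-0.031],1],[[0,0,0],[0,0,-0.031],1],[[0,0,0],[0,0,-0.031],1],[[0,0,0],[0,0,-0.031],1],[[-0.72,-0.66,0],[0,0,0],1],[[-0.72,-0.66,0],[0,0,0],1],[[-0.72,-0.66,0],[0,0,0],1],[[-0.72,-0.66,0],[0,0,0],1],[[-0.72,-0.66,0],[0,0,0],1],[[-0.72,-0.66,0],[0,0,0],1],[[-0.72,-0.66,0],[0,0,0],1],[[-0.72,-0.66,0],[0,0,0],1]])

```text
time_s: 2.5
tcp_pos: [0.3438, 0.3532, 0.2563]
tool_rot: [0.0, -0.0, 1.0, 0.0]
wrist_force: [0.0, 0.5, -0.2]
width: 1.0
grasp_force: 0.0
```

>>> carry_out(commands=[[[-0.72,-0.66,0],[0,0,0],1],[[-0.72,-0.66,0],[0,0,0],1],[[-0.72,-0.66,0],[0,0,0],1],[[-0.72,-0.66,0],[0,0,0],1],[[-0.72,-0.66,0],[0,0,0],1],[[-0.72,-0.66,0],[0,0,0],1],[[-0.72,-0.66,0],[0,0,0],1],[[0,0,0],[0,0,0],1],[[0,0,0],[0,0,0],1]])

```text
time_s: 3.4
tcp_pos: [0.4692, 0.2384, 0.2561]
tool_rot: [-0.0, 0.0, 1.0, 0.0]
wrist_force: [-0.0, 0.9, -0.6]
width: 1.001
grasp_force: 0.0
```

```bash
python3 - <<'E'
from h import *
o=st(); s=cams.snapshot('wrist'); save(s,'w1.png'); print(np.round(s['T_tool_cam'],3),s['fx'])
for n in ['beaker','beaker_rim','dropper','tape_roll']:
    print(n,[(np.round(e['xyz'],4).tolist(),round(e['conf'],2)) for e in cams.tip_of(n,s)[:2]])
E
```

```text
3.4 [0.4692 0.2384 0.2561] [-2.e-04  1.e-04  1.e+00  0.e+00] [-0.   0.9 -0.6] 1.0011608961914893 0.0 [ 0.315  0.266 -0.045  1.26   0.     0.315]
[[-1.  0. -0.]
 [ 0.  1.  0.]
 [ 0.  0. -1.]]
[[ 0.001 -0.948 -0.319  0.081]
 [ 1.     0.     0.001 -0.001]
 [-0.    -0.319  0.948 -0.118]
 [ 0.     0.     0.     1.   ]] 345.8315278930248
beaker [([0.5383, 0.1698, 0.0049], 0.86), ([0.6714, 0.235, -0.0003], 0.74)]
beaker_rim [([0.5352, 0.1706, 0.0437], 0.92), ([0.5353, 0.1708, 0.0021], 0.29)]
dropper [([0.6728, 0.2356, 0.0008], 0.67)]
tape_roll [([0.6513, 0.0294, 0.0005], 0.92)]
```

View pics/w1.png

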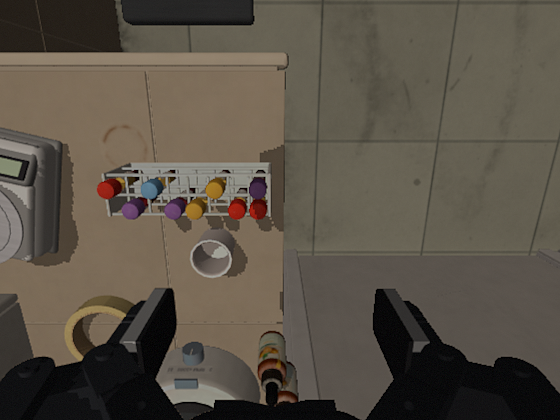

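The wrist view shows the beaker mouth at about (212,259), with the rack's tube caps at rows 175-218 just in front of it and the dropper bottles at (270,360). I'll work out the clearances and take a second view from closer.

```bash
cat >> h.py <<'E'
def onz(p,uv,z):
    A=np.outer(uv,p[2])-p[:2]; return np.linalg.solve(A[:,:2],-A[:,2]*z-A[:,3])
def mask(n,s):
    d=cams.trace(n,s); return d[0]['pixels'],d[0]['conf']
E
python3 - <<'E'
from h import *
o=r.get_obs(); s=cams.snapshot('wrist'); p=P(s,o)
print('rim', onz(p,(211.5,259),.045), 'caps',onz(p,(237,219),.085),onz(p,(132,219),.085),'rack base',onz(p,(110,216),.04))
m,c=mask('beaker',s); ys,xs=np.nonzero(m); print(c,xs.min(),xs.max(),ys.min(),ys.max())
Ps=[p];uv=[(211.5,259)]
for c in('scene','top'):
    t=cams.snapshot(c); q=P(t); m,cf=mask('beaker',t); ys,xs=np.nonzero(m); print(c,cf,xs.min(),xs.max(),ys.min(),ys.max()); 
    # centroid of silhouette ~ mid-body axis point
    Ps.append(q); uv.append((xs.mean(),ys.mean())); print(onz(q,uv[-1],.03))
    if c=='top': print('cabinet', onz(q,(290,195),0), onz(q,(338,195),0), onz(q,(288,150),0.4))
    if c=='scene': print('cab',onz(q,(145,272),0),onz(q,(252,240),0))
E
```

```text
rim [0.54026856 0.17326467] caps [0.48301777 0.20577812] [0.48320424 0.11316294] rack base [0.49491638 0.07181935]
0.85 190 235 228 277
scene 0.59 327 349 305 331
[0.53878384 0.17206521]
cab [ 0.84812323 -0.12417557] [ 0.60450803 -0.08722019]
top 0.5 188 206 207 223
[0.53787058 0.17027298]
cabinet [ 0.60678478 -0.08764777] [ 0.61037765 -0.22578776] [ 0.62627805 -0.07353404]
```

>>> carry_out(commands=[[[-0.56,-0.53,0.93],[0,0,0],1],[[-0.56,-0.53,0.93],[0,0,0],1],[[-0.56,-0.53,0.93],[0,0,0],1],[[-0.56,-0.53,0.93],[0,0,0],1],[[-0.56,-0.53,0.93],[0,0,0],1],[[0,0,0],[0,0,0],1],[[0,0,0],[0,0,0],1]])

```text
time_s: 4.65
tcp_pos: [0.539, 0.1723, 0.1401]
tool_rot: [-0.0, -0.0, 1.0, -0.0]
wrist_force: [-0.4, 0.6, 0.0]
width: 1.001
grasp_force: 0.0
```

```bash
python3 - <<'E'
from h import *
o=st(); s=cams.snapshot('wrist'); save(s,'w2.png'); p=P(s,o)
print([(np.round(e['xyz'],4).tolist(),round(e['conf'],2)) for e in cams.tip_of('beaker_rim',s)[:2]])
m,c=mask('beaker',s); ys,xs=np.nonzero(m); print(c,xs.min(),xs.max(),ys.min(),ys.max())
for x in (.535,.54,.545): print(x,[np.round(proj(p,np.array([x+.022*a,.172+.022*b,.045]))) for a,b in((1,0),(-1,0),(0,1),(0,-1))])
E
```

```text
4.65 [0.539  0.1723 0.1401] [-5.e-04 -1.e-04  1.e+00 -0.e+00] [-0.4  0.6  0. ] 1.0008437735192406 0.0 [ 0.165  0.392 -0.179  1.001  0.     0.165]
[[-1.    -0.    -0.001]
 [-0.     1.    -0.   ]
 [ 0.001 -0.    -1.   ]]
[([0.5362, 0.1688, 0.0434], 0.94)]
0.78 242 307 192 266
0.535 [array([275., 260.]), array([275., 197.]), array([308., 229.]), array([241., 229.])]
0.54 [array([275., 266.]), array([275., 204.]), array([308., 236.]), array([241., 236.])]
0.545 [array([275., 273.]), array([275., 212.]), array([308., 243.]), array([241., 243.])]
```

View pics/w2.png

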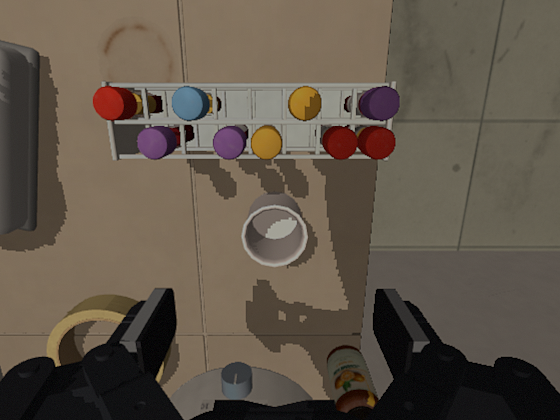

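The picture shows the mouth at (275,235), rows 204-266, so the beaker is at (0.540, 0.172), and the fingers clear the rack. Descending to grasp.

>>> carry_out(commands=[[[-0.04,0,0.7],[0,0,0],1],[[0,0,0.7],[0,0,0],1],[[0,0,0.7],[0,0,0],1],[[0,0,0.7],[0,0,0],1],[[0,0,0.7],[0,0,0],1],[[0,0,0.4],[0,0,0],1],[[0,0,0.3],[0,0,0],1],[[0,0,0],[0,0,0],1]])

```text
time_s: 5.6
tcp_pos: [0.54, 0.1725, 0.0348]
tool_rot: [-0.0, -0.001, 1.0, -0.0]
wrist_force: [0.1, 0.2, 0.4]
width: 1.002
grasp_force: 0.0
```

>>> carry_out(commands=[[[0,0,0],[0,0,0],-1],[[0,0,0],[0,0,0],-1],[[0,0,0],[0,0,0],-1],[[0,0,0],[0,0,0],-1],[[0,0,0],[0,0,0],-1],[[0,0,0],[0,0,0],-1],[[0,0,0],[0,0,0],-1],[[0,0,0],[0,0,0],-1]], newtons=22)

```text
time_s: 6.4
tcp_pos: [0.5407, 0.1723, 0.0359]
tool_rot: [0.001, -0.0, 1.0, 0.0]
wrist_force: [-1.9, -0.4, 9.7]
width: 0.484
grasp_force: 21.0
```

>>> carry_out(commands=[[[0,0,-0.3],[0,0,0],-1],[[0,0,-0.6],[0,0,0],-1],[[0,0,-0.8],[0,0,0],-1],[[0,0,-0.8],[0,0,0],-1],[[0,0,-0.8],[0,0,0],-1],[[0,0,-0.7],[0,0,0],-1],[[0,0,-0.4],[0,0,0],-1],[[0,0,0],[0,0,0],-1]])

```text
time_s: 7.2
tcp_pos: [0.5408, 0.1724, 0.1463]
tool_rot: [0.001, -0.0, 1.0, 0.0]
wrist_force: [0.3, 0.1, -0.4]
width: 0.482
grasp_force: 22.4
```

```bash
python3 - <<'E'
from h import *
o=st(); s=cams.snapshot('wrist'); save(s,'w3.png'); p=P(s,o)
for n in('beaker','beaker_rim','pan_center','balance'):print(n,[(np.round(e['xyz'],4).tolist(),round(e['conf'],2)) for e in cams.tip_of(n,s)[:2]])
q=cams.snapshot('top'); 
for n in('beaker','beaker_rim','pan_center'):print(n,[(np.round(e['xyz'],4).tolist(),round(e['conf'],2)) for e in cams.tip_of(n,q)[:2]])
E
```

```text
7.2 [0.5408 0.1724 0.1463] [ 1.e-03 -4.e-04  1.e+00  2.e-04] [ 0.3  0.1 -0.4] 0.4824856311584481 22.41181585472077 [ 0.165  0.388 -0.167  1.014  0.     0.164]
[[-1.    -0.001  0.002]
 [-0.001  1.     0.   ]
 [-0.002  0.    -1.   ]]
beaker [([0.5355, 0.171, 0.1146], 0.79)]
beaker_rim [([0.5383, 0.1688, 0.1547], 0.73)]
pan_center []
balance []
beaker [([0.535, 0.1658, 0.1105], 0.45)]
beaker_rim [([0.5418, 0.1735, 0.1501], 0.59)]
pan_center [([0.4912, -0.0484, 0.059], 0.56)]
```

View pics/w3.png

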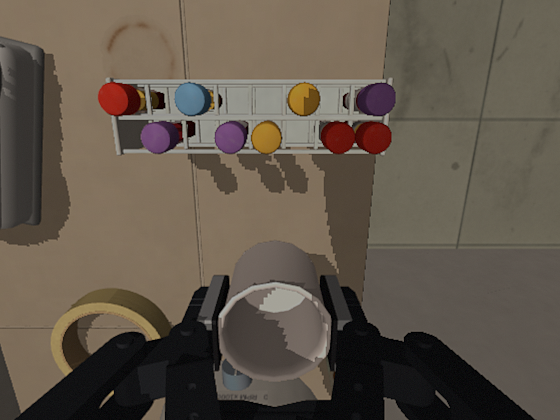

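The beaker is held upright between the pads at (273,330), and its underside is 110 mm up. I'll go halfway to the balance and measure the pan there.

>>> carry_out(commands=[[[0.47,-0.81,-0.1],[0,0,0],-1],[[0.47,-0.81,-0.1],[0,0,0],-1],[[0.47,-0.81,-0.1],[0,0,0],-1],[[0.47,-0.81,0],[0,0,0],-1],[[0.47,-0.81,0],[0,0,0],-1],[[0.47,-0.81,0],[0,0,0],-1],[[0,0,0],[0,0,0],-1],[[0,0,0],[0,0,0],-1]])

```text
time_s: 8.45
tcp_pos: [0.4699, 0.0506, 0.1526]
tool_rot: [0.0, 0.0, 1.0, 0.0]
wrist_force: [1.0, 0.6, -0.6]
width: 0.479
grasp_force: 22.5
```

```bash
python3 - <<'E'
from h import *
o=st(); s=cams.snapshot('wrist'); save(s,'w4.png'); p=P(s,o)
for n in('pan_center','balance','cassette','dock','catch_left_pad','catch_right_pad'):print(n,[(np.round(e['xyz'],4).tolist(),round(e['conf'],2)) for e in cams.tip_of(n,s)[:2]])
m,c=mask('pan_center',s); ys,xs=np.nonzero(m); print(c,m.sum(),xs.min(),xs.max(),ys.min(),ys.max())
# border points back-projected to pan plane, circle fit
def fit(s,p,n='pan_center'):
    m,c=mask(n,s); cs,_=cv2.findContours(m.astype(np.uint8),0,1); k=max(cs,key=cv2.contourArea).reshape(-1,2)
    w=np.array([onz(p,u,.061) for u in k if 2<u[0]<557 and 2<u[1]<417])
    A=np.c_[2*w,np.ones(len(w))]; a=np.linalg.lstsq(A,(w**2).sum(1),rcond=None)[0]
    print('circle',a[:2],np.sqrt(a[2]+a[0]**2+a[1]**2),w.min(0),w.max(0))
fit(s,p)
for c in('scene','top'):
    t=cams.snapshot(c); fit(t,P(t))
E
```

```text
8.45 [0.4699 0.0506 0.1526] [2.e-04 1.e-04 1.e+00 0.e+00] [ 1.   0.6 -0.6] 0.4789090549782408 22.479349544883007 [-0.066  0.234 -0.384  0.953  0.    -0.065]
[[-1.  0.  0.]
 [ 0.  1.  0.]
 [-0.  0. -1.]]
pan_center [([0.4913, -0.0497, 0.06], 0.85)]
balance [([0.4739, -0.0446, -0.0004], 0.89), ([0.6558, 0.0294, 0.0009], 0.62)]
cassette []
dock [([0.6565, 0.0275, 0.0009], 0.27)]
catch_left_pad []
catch_right_pad []
0.67 12791 59 193 207 328
circle [ 0.49471981 -0.0494663 ] 0.04479290078638813 [ 0.4498816  -0.09496696] [ 0.53993204 -0.00445837]
circle [ 0.49332733 -0.04938639] 0.04460660773305374 [ 0.44822526 -0.09667212] [ 0.53790487 -0.00443453]
circle [ 0.49314234 -0.05093544] 0.04333206887153112 [ 0.44906745 -0.09432982] [ 0.53575739 -0.00763842]
```

View pics/w4.png

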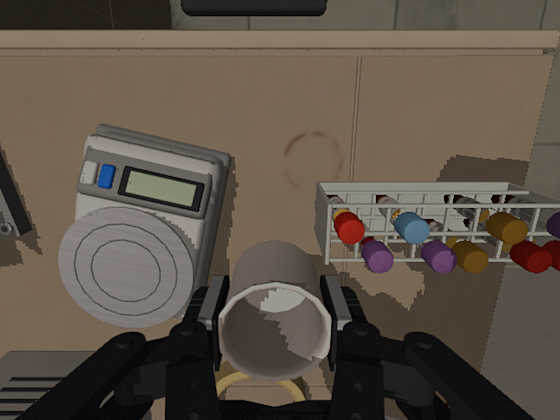

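The picture shows the empty pan's rings centred at (126,267). The circle fits agree on (0.494, -0.0495) with a radius of about 45 mm, which matches 61 mm height. Moving above it.

>>> carry_out(commands=[[[-0.19,-0.8,0],[0,0,0],-1],[[-0.19,-0.8,0],[0,0,0],-1],[[-0.19,-0.8,0],[0,0,0],-1],[[-0.19,-0.8,0],[0,0,0],-1],[[-0.2,-0.8,0],[0,0,0],-1],[[0,0,0.55],[0,0,0],-1],[[0,0,0.55],[0,0,0],-1],[[0,0,0.55],[0,0,0],-1],[[0,0,0],[0,0,0],-1],[[0,0,0],[0,0,0],-1]])

```text
time_s: 10.1
tcp_pos: [0.4939, -0.0492, 0.1116]
tool_rot: [-0.0, -0.0, 1.0, 0.0]
wrist_force: [-0.9, 0.1, 0.1]
width: 0.48
grasp_force: 22.5
```

```bash
python3 - <<'E'
from h import *
o=st(); s=cams.snapshot('wrist'); save(s,'w5.png'); p=P(s,o)
print('rim',onz(p,(274.5,331.5),o['tcp_pos'][2]-.0359+.045), 'front wall foot hint', [np.round(proj(p,np.array([.494+.045*np.cos(a),-.0495+.045*np.sin(a),.061]))) for a in (np.pi,np.pi/2+.6,-np.pi/2-.6)])
for n in('pan_center','beaker','beaker_rim'):print(n,[(np.round(e['xyz'],4).tolist(),round(e['conf'],2)) for e in cams.tip_of(n,s)[:2]])
for c in('top','scene'):
    t=cams.snapshot(c)
    for n in('beaker','beaker_rim'):print(c,n,[(np.round(e['xyz'],4).tolist(),round(e['conf'],2)) for e in cams.tip_of(n,t)[:2]])
E
```

```text
10.1 [ 0.4939 -0.0492  0.1116] [-1.e-04 -4.e-04  1.e+00  0.e+00] [-0.9  0.1  0.1] 0.47970968233398986 22.541259610152338 [-0.264  0.308 -0.402  0.861  0.    -0.264]
[[-1.    -0.001 -0.   ]
 [-0.001  1.     0.   ]
 [ 0.     0.    -1.   ]]
rim [ 0.49288389 -0.04966936] front wall foot hint [array([275., 182.]), array([347., 220.]), array([203., 219.])]
pan_center []
beaker []
beaker_rim [([0.4889, -0.0521, 0.1164], 0.68)]
top beaker []
top beaker_rim []
scene beaker [([0.4921, -0.0493, 0.0767], 0.62)]
scene beaker_rim [([0.4894, -0.0494, 0.121], 0.67)]
```

View pics/w5.png

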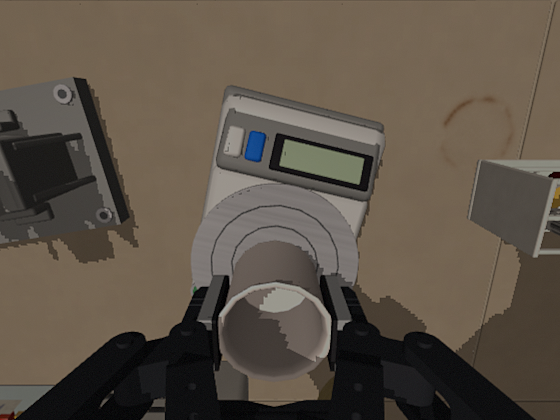

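The pan's front edge at (275,183) falls where predicted, and the beaker is about 1 mm short of centre in x. Lowering slowly to a slight pan deflection and then opening.

>>> carry_out(commands=[[[-0.04,0,0.2],[0,0,0],-1],[[0,0,0.15],[0,0,0],-1],[[0,0,0.1],[0,0,0],-1],[[0,0,0.06],[0,0,0],-1],[[0,0,0.04],[0,0,0],-1],[[0,0,0.04],[0,0,0],-1],[[0,0,0.04],[0,0,0],-1],[[0,0,0.04],[0,0,0],-1],[[0,0,0],[0,0,0],-1],[[0,0,0],[0,0,0],-1],[[0,0,0],[0,0,0],-1]])

```text
time_s: 11.7
tcp_pos: [0.4949, -0.0492, 0.0946]
tool_rot: [0.0, -0.0, 1.0, 0.0]
wrist_force: [0.1, 0.5, -0.3]
width: 0.482
grasp_force: 22.6
```

```bash
python3 - <<'E'
from h import *
o=st(); 
f=[]
for c in('scene','scene'):
    t=cams.snapshot(c); f.append(r.get_obs()['wrist_force'])
    for n in('beaker','beaker_rim'):print(c,n,[(np.round(e['xyz'],4).tolist(),round(e['conf'],2)) for e in cams.tip_of(n,t)[:2]])
print(np.round(f,2))
E
```

```text
11.7 [ 0.4949 -0.0492  0.0946] [ 0.e+00 -3.e-04  1.e+00  0.e+00] [ 0.1  0.5 -0.3] 0.48183252612005273 22.551700968760997 [-0.263  0.326 -0.427  0.817  0.    -0.264]
[[-1.    -0.001  0.   ]
 [-0.001  1.     0.   ]
 [-0.     0.    -1.   ]]
scene beaker [([0.648, 0.0339, 0.0019], 0.73), ([0.4497, -0.2073, 0.0072], 0.54)]
scene beaker_rim [([0.4925, -0.048, 0.1057], 0.48)]
scene beaker [([0.6719, 0.2366, 0.0037], 0.74), ([0.4968, -0.0467, 0.0582], 0.52)]
scene beaker_rim [([0.4917, -0.048, 0.1077], 0.47)]
[[ 0.12  0.24  0.01]
 [ 0.13 -0.04 -0.54]]
```

>>> carry_out(commands=[[[0,0,0],[0,0,0],0.0],[[0,0,0],[0,0,0],0.04],[[0,0,0],[0,0,0],0.08],[[0,0,0],[0,0,0],0.15],[[0,0,0],[0,0,0],0.3],[[0,0,0],[0,0,0],0.5],[[0,0,0],[0,0,0],0.7],[[0,0,0],[0,0,0],0.7]])

```text
time_s: 12.8
tcp_pos: [0.4949, -0.0492, 0.0945]
tool_rot: [-0.0, -0.0, 1.0, 0.0]
wrist_force: [0.1, 0.2, -0.5]
width: 0.85
grasp_force: 0.0
```

```bash
python3 - <<'E'
from h import *
o=st(); s=cams.snapshot('wrist'); save(s,'w6.png'); p=P(s,o)
c=np.array([.494,-.0495])
for n in('beaker_rim',):print(n,[(np.round(e['xyz'],4).tolist(),round(e['conf'],2)) for e in cams.tip_of(n,s)[:2]])
print([np.round(proj(p,np.array([c[0]+.022*a,c[1]+.022*b,.1035]))) for a,b in((1,0),(-1,0),(0,1),(0,-1))])
m,cf=mask('beaker',s); ys,xs=np.nonzero(m); print(cf,xs.min(),xs.max(),ys.min(),ys.max())
E
```

```text
12.8 [ 0.4949 -0.0492  0.0945] [-0.e+00 -4.e-04  1.e+00  0.e+00] [ 0.1  0.2 -0.5] 0.8504903605205149 0.0 [-0.263  0.326 -0.427  0.817  0.    -0.264]
[[-1.    -0.001 -0.   ]
 [-0.001  1.     0.   ]
 [ 0.     0.    -1.   ]]
beaker_rim [([0.492, -0.0538, 0.1018], 0.89), ([0.4724, -0.0474, -0.002], 0.74)]
[array([275., 379.]), array([275., 279.]), array([334., 332.]), array([216., 332.])]
0.6 217 332 240 379
```

View pics/w6.png

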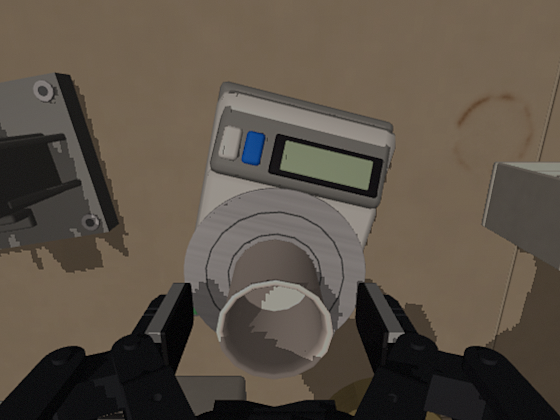

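The beaker stands released on the pan, with its rim at about (275,328), on the pan middle. Backing off straight up, then going toward the dock.

>>> carry_out(commands=[[[0,0,-0.4],[0,0,0],0.7],[[0,0,-0.8],[0,0,0],0.7],[[0,0,-0.9],[0,0,0],0.7],[[0,0,-0.9],[0,0,0],0.8],[[0,0,-0.9],[0,0,0],1],[[0,0,-0.9],[0,0,0],1],[[0,0,-0.9],[0,0,0],1],[[0,0,-0.9],[0,0,0],1],[[0.85,-1.0,0],[0,0,0],1],[[0.85,-1.0,0],[0,0,0],1],[[0.85,-1.0,0],[0,0,0],1],[[0.85,-1.0,0],[0,0,0],1]])

```text
time_s: 14.15
tcp_pos: [0.409, -0.1499, 0.2603]
tool_rot: [0.0, -0.001, 1.0, -0.0]
wrist_force: [0.8, 0.2, 0.3]
width: 1.006
grasp_force: 0.0
```

>>> carry_out(commands=[[[0,0,0],[0,0,0],1],[[0,0,0],[0,0,0],1]])

```text
time_s: 14.35
tcp_pos: [0.4098, -0.1496, 0.2602]
tool_rot: [0.0, 0.0, 1.0, -0.0]
wrist_force: [-0.8, 0.7, 0.2]
width: 1.002
grasp_force: 0.0
```

```bash
cat >> h.py <<'E'
def tips(s,ns):
    for n in ns: print(n,[(np.round(e['xyz'],4).tolist(),round(e['conf'],2)) for e in cams.tip_of(n,s)[:2]])
E
python3 - <<'E'
from h import *
o=st(); s=cams.snapshot('wrist'); save(s,'w7.png'); p=P(s,o); np.save('p7.npy',p)
tips(s,['beaker','beaker_rim','pan_center','dock','cassette','cassette_outlet','catch_left_pad','catch_right_pad'])
E
```

```text
14.35 [ 0.4098 -0.1496  0.2602] [ 4.e-04  4.e-04  1.e+00 -1.e-04] [-0.8  0.7  0.2] 1.0020490751893505 0.0 [-0.537  0.109 -0.237  1.224  0.    -0.536]
[[-1.     0.001  0.001]
 [ 0.001  1.    -0.   ]
 [-0.001 -0.    -1.   ]]
beaker [([0.4906, -0.0521, 0.0626], 0.79), ([0.4741, -0.0447, -0.0029], 0.25)]
beaker_rim [([0.4863, -0.052, 0.0991], 0.67)]
pan_center []
dock [([0.4529, -0.2091, -0.0024], 0.61)]
cassette [([0.4462, -0.2083, 0.0046], 0.68)]
cassette_outlet [([0.45, -0.2099, 0.0106], 0.74), ([0.4756, -0.045, 0.0007], 0.63)]
catch_left_pad [([0.4426, -0.1793, 0.0907], 0.79), ([0.4899, -0.0529, 0.1022], 0.34)]
catch_right_pad [([0.4524, -0.2351, 0.0934], 0.73)]
```

>>> carry_out(commands=[[[-0.8,-1,0],[0,0,0],1],[[-0.8,-1,0],[0,0,0],1],[[0,0,0],[0,0,0],1],[[0,0,0],[0,0,0],1]])

```text
time_s: 15.2
tcp_pos: [0.4501, -0.1993, 0.2591]
tool_rot: [-0.0, -0.0, 1.0, 0.0]
wrist_force: [-1.1, 0.3, -0.5]
width: 0.998
grasp_force: 0.0
```

```bash
python3 - <<'E'
from h import *
o=st(); s=cams.snapshot('wrist'); save(s,'w8.png'); p=P(s,o); np.save('p8.npy',p)
tips(s,['dock','cassette','cassette_outlet','catch_left_pad','catch_right_pad'])
a=cv2.imread('pics/w7.png');b=cv2.imread('pics/w8.png')
cv2.imwrite('pics/c78.png',np.hstack([cv2.resize(a,(400,300)),cv2.resize(b,(400,300))]))
for n in('catch_left_pad','catch_right_pad','cassette','dock'):
    try:
        m,c=mask(n,s); ys,xs=np.nonzero(m); print(n,c,xs.min(),xs.max(),ys.min(),ys.max(),xs.mean(),ys.mean())
    except Exception as e: print(n,e)
E
```

```text
15.2 [ 0.4501 -0.1993  0.2591] [-4.e-04 -2.e-04  1.e+00  3.e-04] [-1.1  0.3 -0.5] 0.9982996657027257 0.0 [-0.583  0.207 -0.118  1.247  0.    -0.583]
[[-1.    -0.    -0.001]
 [-0.     1.     0.001]
 [ 0.001  0.001 -1.   ]]
dock [([0.4498, -0.2109, -0.0024], 0.97), ([0.4746, -0.0455, 0.0009], 0.26)]
cassette [([0.4442, -0.2086, 0.0065], 0.66)]
cassette_outlet [([0.4492, -0.2104, 0.0061], 0.93)]
catch_left_pad [([0.4444, -0.1772, 0.0947], 0.8), ([0.4476, -0.2114, 0.0088], 0.41)]
catch_right_pad [([0.4537, -0.2376, 0.0919], 0.91)]
catch_left_pad 0.75 281 303 177 217 291.9521988527725 197.04588910133845
catch_right_pad 0.55 225 246 192 227 235.093808630394 208.4127579737336
cassette 0.66 224 304 166 232 264.0837467172454 201.0440618616866
dock 0.67 210 319 135 232 267.44457617071726 173.4455641177633
```

View pics/c78.png

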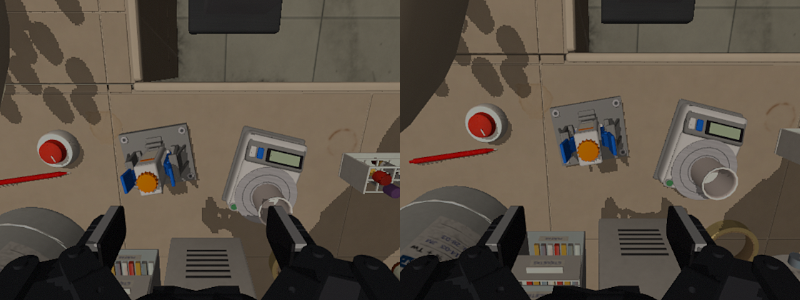

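The joined picture (w7 left, w8 right) shows the cassette seated in the dock with both catches out. Its orange cap is at about (588,149) on the right, and the beaker is standing on the pan. Next I refine the heading numerically.

```bash
python3 - <<'E'
from h import *
from h import quat
p7,p8=np.load('p7.npy'),np.load('p8.npy')
b=cv2.imread('pics/w8.png'); a=cv2.imread('pics/w7.png')
def blob(im,lo,hi,x0,x1,y0,y1):
    h=cv2.cvtColor(im,cv2.COLOR_BGR2HSV); m=cv2.inRange(h,lo,hi); z=np.zeros_like(m); z[y0:y1,x0:x1]=m[y0:y1,x0:x1]
    n,l,s,c=cv2.connectedComponentsWithStats(z); return [(l==i,s[i],c[i]) for i in range(1,n) if s[i][4]>60]
oc=[]
for im,p,w in((a,p7,(140,280,160,290)),(b,p8,(200,330,120,250))):
    o=max(blob(im,(8,150,120),(22,255,255),*w),key=lambda t:t[1][4]); oc.append(o[2]); print('cap',o[1],o[2],onz(p,o[2],.108))
    for m,s,c in blob(im,(105,120,40),(125,255,255),*w):
        k=cv2.findContours(m.astype(np.uint8),0,1)[0][0].reshape(-1,2)
        w3=np.array([onz(p,u,.105) for u in k]).astype(np.float32)*1000
        print('blue',s,np.round(c), cv2.minAreaRect(w3))
print('cap tri',tri([p7,p8],oc))
g=cv2.cvtColor(b,cv2.COLOR_BGR2GRAY)
# dock front edge: Hough lines in dock area
e=cv2.Canny(g,50,130); z=np.zeros_like(e); z[130:235,205:325]=e[130:235,205:325]
L=cv2.HoughLinesP(z,1,np.pi/360,20,minLineLength=22,maxLineGap=3)
for x in sorted(L[:,0].tolist(),key=lambda l:l[1]):
    u,v=onz(p8,x[:2],.016),onz(p8,x[2:],.016); d=v-u; print(x,np.round(u,3),np.round(v,3),round(np.degrees(np.arctan2(d[1],d[0])),1))
E
```

```text
cap [191 241  30  29 583] [204.93310463 255.86792453] [ 0.45096858 -0.20933047]
blue [229 212  16  49 338] [236. 238.] ((434.87744140625, -182.7266387939453), (43.7308349609375, 10.461099624633789), 5.115978240966797)
blue [168 236  23  35 495] [179. 252.] ((449.7250061035156, -231.1947021484375), (30.46799659729004, 18.37445068359375), 9.374224662780762)
cap [248 196  31  30 669] [263.04633782 211.04185351] [ 0.45069723 -0.20882757]
blue [281 176  23  42 499] [292. 197.] ((439.7127380371094, -185.8262939453125), (36.21847915649414, 14.909741401672363), 10.600541114807129)
blue [224 191  23  38 521] [234. 208.] ((450.58843994140625, -231.6923065185547), (29.637800216674805, 17.555469512939453), 9.480029106140137)
cap tri [ 0.44993235 -0.20878149  0.11038336]
[247, 143, 307, 133] [ 0.406 -0.228] [ 0.396 -0.166] 99.3
[217, 148, 243, 144] [ 0.411 -0.259] [ 0.407 -0.232] 98.6
[209, 152, 307, 135] [ 0.415 -0.267] [ 0.398 -0.166] 99.7
[273, 155, 275, 178] [ 0.418 -0.201] [ 0.442 -0.199] 5.0
[278, 172, 312, 201] [ 0.436 -0.196] [ 0.467 -0.159] 49.5
[240, 174, 251, 230] [ 0.438 -0.236] [ 0.501 -0.225] 9.3
[277, 178, 307, 173] [ 0.442 -0.197] [ 0.437 -0.165] 99.6
[236, 184, 270, 176] [ 0.449 -0.24 ] [ 0.44  -0.204] 103.4
[318, 188, 321, 220] [ 0.453 -0.153] [ 0.489 -0.148] 7.6
[235, 188, 280, 182] [ 0.453 -0.242] [ 0.446 -0.193] 97.8
[295, 190, 298, 215] [ 0.455 -0.177] [ 0.483 -0.174] 7.8
[226, 199, 233, 229] [ 0.465 -0.252] [ 0.499 -0.245] 10.4
[227, 232, 251, 228] [ 0.503 -0.252] [ 0.498 -0.225] 100.0
[232, 233, 280, 228] [ 0.504 -0.247] [ 0.498 -0.193] 96.4
```

The cassette axis is at (0.450, -0.209), heading about 9.6°, and the cap is at z 0.110, which agrees with the text.

>>> carry_out(commands=[[[0,-0.38,0],[0,0,0],1],[[0,0,0],[0,0,-0.0267],1],[[0,0,0],[0,0,-0.0267],1],[[0,0,0.8],[0,0,0],1],[[0,0,0.8],[0,0,0],1],[[0,0,0.8],[0,0,0],1],[[0,0,0.8],[0,0,0],1],[[0,0,0.8],[0,0,0],1],[[0,0,0.7],[0,0,0],1],[[0,0,0],[0,0,0],1],[[0,0,0],[0,0,0],1]])

```text
time_s: 16.8
tcp_pos: [0.4501, -0.2091, 0.1424]
tool_rot: [-0.0, -0.084, 0.996, 0.0]
wrist_force: [-0.4, -0.0, 0.3]
width: 0.998
grasp_force: 0.0
```

```bash
python3 - <<'E'
from h import *
o=st(); s=cams.snapshot('wrist'); save(s,'w9.png'); p=P(s,o)
tips(s,['cassette','catch_left_pad','catch_right_pad'])
b=cv2.imread('pics/w9.png'); h=cv2.cvtColor(b,cv2.COLOR_BGR2HSV)
for nm,lo,hi,zz in(('cap',(8,150,120),(22,255,255),.111),('blue',(105,120,40),(125,255,255),.105)):
    n,l,S,c=cv2.connectedComponentsWithStats(cv2.inRange(h,lo,hi))
    for i in range(1,n):
        if S[i][4]>300:
            k=cv2.findContours((l==i).astype(np.uint8),0,1)[0][0].reshape(-1,2)
            w3=np.array([onz(p,u,zz) for u in k]).astype(np.float32)*1000
            print(nm,S[i],c[i],cv2.minAreaRect(w3))
E
```

```text
16.8 [ 0.4501 -0.2091  0.1424] [-1.000e-04 -8.410e-02  9.965e-01  0.000e+00] [-0.4 -0.   0.3] 0.9975644021570241 0.0 [-0.599  0.28  -0.348  0.943 -0.    -0.768]
[[-0.986 -0.168 -0.   ]
 [-0.168  0.986  0.   ]
 [ 0.     0.    -1.   ]]
cassette [([0.4469, -0.2078, 0.004], 0.8)]
catch_left_pad [([0.4447, -0.1793, 0.0925], 0.88)]
catch_right_pad [([0.453, -0.2351, 0.092], 0.97)]
cap [ 251  257   53   48 1730] [276.21791908 280.97745665] ((449.6336669921875, -208.81971740722656), (25.05797576904297, 24.976722717285156), 23.69979476928711)
blue [ 213  213   40   84 1553] [230.89826143 257.0128783 ] ((443.0274658203125, -232.33432006835938), (15.578981399536133, 46.7570915222168), 64.62045288085938)
blue [ 299  212   42   85 1557] [321.54977521 257.77007065] ((435.5522155761719, -189.27838134765625), (47.11750030517578, 15.67391300201416), 44.856048583984375)
```

The view is symmetric about the jaws. Descending and pinching.

>>> carry_out(commands=[[[0,0,0.6],[0,0,0],1],[[0,0,0.6],[0,0,0],1],[[0,0,0.35],[0,0,0],1],[[0,0,0.15],[0,0,0],1],[[0,0,0],[0,0,0],1]], newtons=35)

```text
time_s: 17.5
tcp_pos: [0.4501, -0.2088, 0.0996]
tool_rot: [-0.0, -0.084, 0.996, 0.0]
wrist_force: [0.9, -0.6, 0.9]
width: 0.999
grasp_force: 0.0
```

>>> carry_out(commands=[[[0,0,0],[0,0,0],0.5],[[0,0,0],[0,0,0],0.3],[[0,0,0],[0,0,0],0.1],[[0,0,0],[0,0,0],-0.1],[[0,0,0],[0,0,0],-0.3],[[0,0,0],[0,0,0],-1],[[0,0,0],[0,0,0],-1],[[0,0,0],[0,0,0],-1],[[0,0,0],[0,0,0],-1],[[0,0,0],[0,0,0],-1]], newtons=35)

```text
time_s: 18.5
tcp_pos: [0.4507, -0.2086, 0.1008]
tool_rot: [0.001, -0.084, 0.996, -0.0]
wrist_force: [-1.1, 5.4, 16.6]
width: 0.408
grasp_force: 33.5
```

>>> carry_out(commands=[[[0,0,-0.1],[0,0,0],-1],[[0,0,-0.1],[0,0,0],-1],[[0,0,-0.1],[0,0,0],-1],[[0,0,-0.1],[0,0,0],-1],[[0,0,0],[0,0,0],-1]])

```text
time_s: 19.0
tcp_pos: [0.4502, -0.2089, 0.1098]
tool_rot: [0.0, -0.084, 0.996, -0.0]
wrist_force: [0.0, -0.7, -1.7]
width: 0.411
grasp_force: 35.6
```

```bash
python3 - <<'E'
from h import *
o=st(); s=cams.snapshot('wrist'); save(s,'w10.png')
tips(s,['cassette','cassette_outlet','catch_left_pad','catch_right_pad'])
t=cams.snapshot('scene');tips(t,['cassette','cassette_outlet','catch_left_pad','catch_right_pad'])
E
```

```text
19.0 [ 0.4502 -0.2089  0.1098] [ 2.000e-04 -8.410e-02  9.965e-01 -2.000e-04] [ 0.  -0.7 -1.7] 0.4105609194872687 35.63440382480621 [-0.599  0.309 -0.405  0.856 -0.    -0.767]
[[-0.986 -0.168  0.   ]
 [-0.168  0.986 -0.   ]
 [-0.    -0.    -1.   ]]
cassette []
cassette_outlet []
catch_left_pad [([0.4451, -0.1893, 0.1005], 0.86)]
catch_right_pad [([0.4514, -0.2243, 0.1052], 0.83), ([0.4377, -0.3642, 0.0008], 0.74)]
cassette [([0.4528, -0.2042, 0.0135], 0.59)]
cassette_outlet [([0.4456, -0.2116, 0.0164], 0.66)]
catch_left_pad [([0.4405, -0.1892, 0.1015], 0.5), ([0.4464, -0.208, 0.0133], 0.49)]
catch_right_pad []
```

The wrist feels only the cassette's weight and the cassette rises with the tool, so it is free. Lifting it out.

>>> carry_out(commands=[[[0,0,-0.4],[0,0,0],-1],[[0,0,-0.5],[0,0,0],-1],[[0,0,-0.5],[0,0,0],-1],[[0,0,-0.6],[0,0,0],-1],[[0,0,-0.7],[0,0,0],-1],[[0,0,-0.7],[0,0,0],-1],[[0,0,-0.7],[0,0,0],-1],[[0,0,-0.6],[0,0,0],-1],[[0,0,-0.4],[0,0,0],-1],[[0,0,-0.1],[0,0,0],-1],[[0,0,0],[0,0,0],-1],[[0,0,0],[0,0,0],-1]])

```text
time_s: 20.7
tcp_pos: [0.4498, -0.2086, 0.239]
tool_rot: [-0.0, -0.084, 0.996, 0.0]
wrist_force: [-0.1, 0.5, -1.9]
width: 0.407
grasp_force: 35.6
```

```bash
python3 - <<'E'
from h import *
o=st()
for c in('scene','top'):
    t=cams.snapshot(c);tips(t,['cassette','cassette_outlet','beaker','beaker_rim']); save(t,c+'2.png')
    for n in('beaker','cassette'):
        try:
            m,cf=mask(n,t); ys,xs=np.nonzero(m); print(n,cf,m.sum(),xs.min(),xs.max(),ys.min(),ys.max(), onz(P(t),(xs.mean(),ys.mean()),.085))
        except Exception as e: print(n,e)
E
```

```text
20.7 [ 0.4498 -0.2086  0.239 ] [-4.000e-04 -8.420e-02  9.965e-01  3.000e-04] [-0.1  0.5 -1.9] 0.40742705611850555 35.628122091293335 [-0.599  0.22  -0.155  1.197 -0.    -0.767]
[[-0.986 -0.168 -0.001]
 [-0.168  0.986  0.   ]
 [ 0.001  0.001 -1.   ]]
cassette [([0.449, -0.2076, 0.145], 0.87)]
cassette_outlet [([0.4485, -0.2099, 0.1427], 0.78)]
beaker [([0.4927, -0.0476, 0.0582], 0.61), ([0.4975, -0.0461, 0.0585], 0.27)]
beaker_rim [([0.4915, -0.0486, 0.1057], 0.7)]
beaker 0.65 465 295 314 200 227 [ 0.49290536 -0.04834155]
cassette 0.66 611 277 298 100 141 [ 0.39979951 -0.30605928]
cassette []
cassette_outlet []
beaker [([0.4919, -0.0489, 0.0563], 0.5)]
beaker_rim [([0.4971, -0.0491, 0.1026], 0.72)]
beaker 0.71 686 260 292 217 249 [ 0.48994865 -0.05158326]
cassette 0.46 1397 252 296 215 267 [ 0.46649997 -0.04715742]
```

>>> carry_out(commands=[[[-0.14,0.3,0],[0,0,0],-1],[[-0.28,0.6,0],[0,0,0],-1],[[-0.3,0.63,0],[0,0,0],-1],[[-0.3,0.63,0],[0,0,0],-1],[[-0.3,0.63,0],[0,0,0],-1],[[-0.3,0.63,0],[0,0,0],-1],[[-0.3,0.63,0],[0,0,0],-1],[[-0.3,0.63,0],[0,0,0],-1],[[-0.3,0.63,0],[0,0,0],-1],[[-0.2,0.43,0],[0,0,0],-1],[[-0.1,0.23,0],[0,0,0],-1],[[0,0,0],[0,0,0],-1]])

```text
time_s: 22.6
tcp_pos: [0.4946, -0.0492, 0.2395]
tool_rot: [-0.0, -0.085, 0.996, 0.0]
wrist_force: [-0.2, 0.0, -2.2]
width: 0.412
grasp_force: 35.6
```

>>> carry_out(commands=[[[0,0,0.1],[0,0,0],-1],[[0,0,0.1],[0,0,0],-1],[[0,0,0.1],[0,0,0],-1],[[0,0,0.08],[0,0,0],-1],[[0,0,0],[0,0,0],-1],[[0,0,0],[0,0,0],-1]])

```text
time_s: 23.2
tcp_pos: [0.4945, -0.0499, 0.23]
tool_rot: [-0.0, -0.084, 0.996, 0.0]
wrist_force: [-0.8, 0.7, -2.4]
width: 0.412
grasp_force: 35.6
```

```bash
python3 - <<'E'
from h import *
o=st()
ims=[]
for c in('scene','wrist','scene'):
    o=r.get_obs(); t=cams.snapshot(c);tips(t,['cassette','cassette_outlet','beaker','beaker_rim','catch_left_pad','catch_right_pad','timer','tape_roll','dropper']); ims.append(t['img'])
    p=P(t,o); print('proj rim',proj(p,np.array([.494,-.0495,.1035])),'outlet',proj(p,np.array([.494,-.0495,.1335])))
a=cv2.resize(ims[2][150:300,240:400],(480,450),interpolation=cv2.INTER_CUBIC); b=cv2.resize(ims[1][150:420,150:400],(320,345))
b=np.vstack([b,np.zeros((105,320,3),np.uint8)])
cv2.imwrite('pics/f.png',np.hstack([a,b])[:,:,::-1])
E
```

```text
23.2 [ 0.4945 -0.0499  0.23  ] [-0.     -0.0841  0.9965  0.    ] [-0.8  0.7 -2.4] 0.4120113255407041 35.634580850601196 [-0.265  0.225 -0.173  1.173 -0.    -0.433]
[[-0.986 -0.168 -0.   ]
 [-0.168  0.986 -0.   ]
 [ 0.     0.    -1.   ]]
cassette [([0.4978, -0.0471, 0.1383], 0.8)]
cassette_outlet [([0.4927, -0.0495, 0.1309], 0.91)]
beaker [([0.4966, -0.0469, 0.06], 0.76)]
beaker_rim [([0.4932, -0.0491, 0.1051], 0.89)]
catch_left_pad [([0.4884, -0.0306, 0.2203], 0.44)]
catch_right_pad [([0.4958, -0.0684, 0.2214], 0.55), ([0.4897, -0.0504, 0.1047], 0.29)]
timer [([0.4364, -0.3612, 0.0005], 0.94)]
tape_roll [([0.6511, 0.0333, 0.0037], 0.91)]
dropper [([0.6735, 0.2351, 0.0013], 0.8), ([0.4876, -0.03, 0.2224], 0.25)]
proj rim [303.61541708 207.71113588] outlet [304.16021697 199.46446819]
cassette [([0.4912, -0.0527, 0.1359], 0.92)]
cassette_outlet [([0.4928, -0.032, 0.2229], 0.54)]
beaker [([0.489, -0.053, 0.0628], 0.87)]
beaker_rim [([0.4919, -0.0512, 0.1018], 0.57)]
catch_left_pad [([0.4886, -0.0306, 0.2235], 0.56), ([0.4892, -0.0527, 0.1001], 0.56)]
catch_right_pad [([0.4915, -0.0636, 0.2231], 0.72)]
timer []
tape_roll []
dropper [([0.6739, 0.2355, 0.0002], 0.9)]
proj rim [275.51494996 219.31154635] outlet [275.71308263 233.5018164 ]
cassette [([0.4976, -0.0493, 0.1361], 0.83)]
cassette_outlet [([0.4882, -0.0476, 0.1348], 0.93)]
beaker [([0.4932, -0.0478, 0.0598], 0.89)]
beaker_rim []
catch_left_pad [([0.4863, -0.0327, 0.2236], 0.61)]
catch_right_pad [([0.4951, -0.0668, 0.2245], 0.44)]
timer [([0.4355, -0.3617, -0.0004], 0.91)]
tape_roll [([0.6503, 0.0318, 0.0029], 0.91)]
dropper [([0.677, 0.2365, 0.0018], 0.6)]
proj rim [303.61541708 207.71113588] outlet [304.16021697 199.46446819]
```

View pics/f.png

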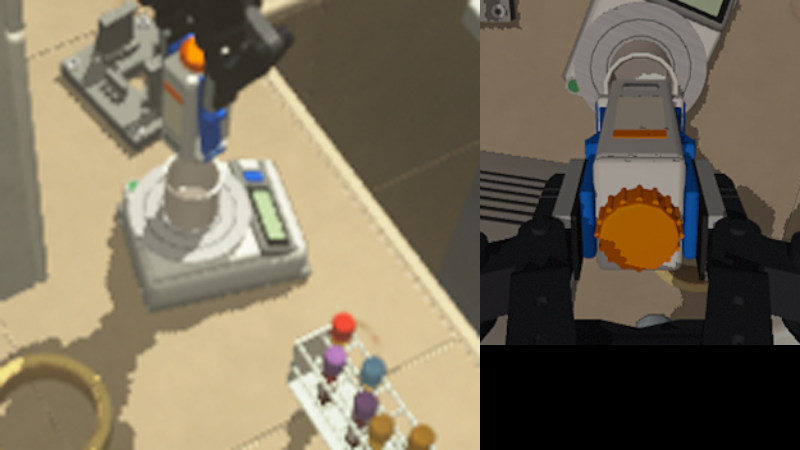

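The scene crop shows the cassette upright, pinched by both catches, above the beaker standing on the pan, with a clear gap. The outlet is at about (0.494, -0.050, 0.135), 31 mm above the rim, and the bystanders haven't moved. Handing in.

```bash
python3 -c "
from h import *
st(); print(workorder.hand_in())"
```

```text
24.7 [ 0.4945 -0.0498  0.23  ] [ 0.     -0.0842  0.9965 -0.    ] [-0.1  0.7 -2.2] 0.41162441193252647 35.63432693481445 [-0.264  0.225 -0.173  1.173 -0.    -0.433]
[[-0.986 -0.168  0.   ]
 [-0.168  0.986 -0.   ]
 [-0.    -0.    -1.   ]]
the job is handed in; nothing more can be done
None
```

Job handed in at 24.7 s: the beaker stands on the middle of the pan, and the arm holds the cassette pinched by both catches, its outlet measured about 31 mm above the rim; no verdict was returned.

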